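# Hook the refill carton out from under the bridge

### The arm

A 7-joint arm with a two-finger parallel gripper is mounted at the origin on a cart in front of the work surface, level with it; the furniture and walls round the work are solid. World frame = base frame: x ahead of the robot, y to its left, z up, the work surface at z = 0. Lengths are in mm, angles in rad, forces in N, time in s.
With the tool pointing down it reaches from about 400 to 875 mm from the base axis. Payload 4.4 kg.
Tool frame: the origin (TCP) lies on the centre line of the jaws, within the pads' length; the fingertips stand 11 mm ahead of it and the grasp point (between the pads) lies 8 mm behind it (ctrl.tips_ahead is the distance from the TCP to the fingertips, in mm); z points along the fingers, y is the line along which they close (so a half turn about z gives the same grasp; the last joint's range is limited). The gripper opens to 85 mm and grips with 20 to 120 N. Pads are 22 mm wide; open, the fingers measure 114 mm over their backs; the gripper's body (76 mm by 85 mm) begins 54 mm behind the grasp point. The pads swing forward as they close: fully open they stand 13 mm farther back than shut.
Start: joints at [1.04, 0.628, 0.038, 1.517, -0.027, 0.996, -0.02], TCP at [291.386, -581.044, 242.313] pointing down, gripper open.
Joint ranges: [-3.06, 3.06], [-0.37, 2.12], [-1.25, 1.32], [0.18, 2.47], [-1.1, 4.24], [0.23, 1.98], [-2.94, 2.94]. Speed limits (rad/s): [2.57, 2.57, 3.14, 3.14, 3.14, 3.14, 3.14].

### API

Orientations are given as [roll, pitch, yaw] about the fixed x, y, z axes, in that order (R = Rz(yaw) Ry(pitch) Rx(roll)).
In Python, from cell import ctrl, eyes, job gives the robot as it stands. The module is installed in compiled form; this text tells all that it offers.
- The arm moves only by the tool carry_out, never from a script. Its argument "moves" is a list of rows, each an object of numbers: "tx", "ty", "tz": the shift along the tool's x, y, z as a fraction of full scale; "twist": the turn about the tool's z as a fraction of full scale; "fingers": the opening, from 0 (shut) to 1 (fully open). In form: [{"tx": .., "ty": .., "tz": .., "twist": .., "fingers": ..}, ...]. A call has 1 to 12 rows; each row shifts and turns the commanded pose from where the row before left it, along the tool's axes as they then stand; what a row does not reach is not made up. Full scale, the value 1, is 0.3 m for a shift and pi rad for a turn. A row lasts 1/8 s, in which the tool goes at most 62.5 mm and 10.7 degrees, less where a joint would pass 70% of its speed; a pose out of reach is approached as far as the arm can. A call with a number of a shift or a turn outside -1 to 1 is refused whole. A call with a gripper value outside its range is refused whole. The fingers move at their own pace and stop on an object; the grip force is fixed at half the most. Time passes only in rows, so rows that do not move let the fingers close. It gives the time, the measured TCP pose, the force, the opening and the grip force at its end, in the units of the state.
- ctrl.read_state(): the state, without advancing time (a new reading comes with each control period).
- eyes.get_image(name): name is "side" or "top"; returns a dict with "color" (400x640x3 uint8, blue, green, red), "fovy" (degrees; the focal length in pixels is half the picture's height over the tangent of half this angle, whatever the lens; pixels are square), "cx", "cy" (the principal point, pixels), "world_from_camera" (4x4, takes a point from camera to world coordinates). Camera axes: x right, y up, looking along -z (the intrinsics and any distortion apply to the point x, -y, -z); pixel columns grow to the right and rows downward; lengths in mm; the calibration is good to about 2 mm. A picture is of the moment at which its call begins. There is no depth.
- job.finish_job(): hands the job in; it is judged then, once.
The state is a dict: "clock": time; "qpos": joint angles; "qd": joint speeds; "tau": joint torques, N m; "eef_pos": TCP position; "tool_rot": TCP orientation; "force": force on the tool from outside, world axes, zero at the start; "torque": the same for the moment, N m; "width": finger opening in mm; "gripper_force": force on a finger pad.
Only numpy, scipy, OpenCV 4.12 (cv2) and the standard library are available. Lean on these libraries where they do the work, as an engineer would, in place of code of your own. Each camera call takes 0.05 s, during which the arm holds its last target. There are 200 camera calls.

### The job

Pick up the black-handled pull hook, reach its blade in under the low wooden bridge, drop it behind the front wall of the green sweet carton, and draw the carton out along the rails until it is flush against the dark stop bar and holds the red stock button in; once it is up against the bar keep a light steady pull of 5 to 12 N on it for a second (pressing it on the bar with over 15 N is too rough). Then unhook without shoving the carton back, and stand the hook on the open counter clear of the station. Move the carton only with the hook, keep it level, and leave the station's jars and the other things where they are.

Things in the scene. Friction and masses are not known exactly. Their poses are not given: they have to be found in the camera images.
- station: Fixed stock station. Origin on the counter, mid-width, below the bridge's front edge; x points in under the bridge, y across. Two aluminium rails, 12 mm high, run from the bridge out to x = -170 mm, 124 mm apart inside; no floor, the carton slides on the counter. A stop bar is clamped across the rails, its place not reported (see stock_button).
- bridge (a point): Centre of the top of the wooden bridge, 118 mm above the counter, 80 mm in from the station's origin. Roof 164 mm (x) x 150 mm (y), its underside 106 mm above the counter, on two side walls 124 mm apart inside. Two sweet jars, 100 mm tall, stand on it.
- stock_button (a joint): Red button in the dark stop bar's face, 8 mm up: 0 = out (6 mm proud of the bar), 0.006 m = pressed flush by a carton against the bar; light spring (0.3 N), cannot push the carton away. Bar: rigid, 14 mm high and thick, black end knobs 23 mm high; its face towards the bridge is set anew between station x = -130 and -102 mm: see or feel it.
- carton: Open green carton, 95 (x) x 110 (y) x 60 mm, 0.18 to 0.31 kg, slides at 0.5 to 2 N. Origin: centre of its underside. x points to the 60 mm high back wall; the front wall (37 mm high, outer face x = -48, inner face -46 mm) faces the stop bar. Side walls 45 mm high; filled to 20 mm. Starts wholly under the bridge, roughly square to the rails.
- hook_grip (a point): Centre of the pull hook's black handle, 100 (x) x 22 (y) x 24 mm, 32 mm above the counter as it stands; x points along the shaft to the blade, z up. Hook weighs 150 g. A foot 12 x 40 mm at x = -40 mm reaches down to the counter, level with the blade's edge. Steel shaft 12 mm wide, 6 mm thick, underside 28 mm above that edge.
- hook_tip (a point): Middle of the lower edge of the hook's steel blade, 140 mm ahead of and 32 mm below the handle's centre: blade 30 mm wide (y), 4 mm thick (x, this point at mid thickness), reaching 34 mm up. Same axes as the handle.
- jar_red: Sweet jar with red lid, 64 mm wide, 100 mm tall, on the bridge. Origin at the centre of its underside. Leave it alone.
- jar_white: Sweet jar with white lid, 64 mm wide, 100 mm tall, on the bridge. Origin at the centre of its underside. Leave it alone.
- red_tin: Red and white mint tin, 60 x 90 x 22 mm, lying on the counter. Leave it alone.
- bar_packet: Wrapped bar, 52 x 153 x 14 mm, lying on the counter. Leave it alone.

How it is judged (in metres and radians):
On the way, in this order (a step that is already met when the one before it is completed fails the run):
1. the hook's blade is down inside the carton behind its front wall, the carton still under the bridge (x of hook_tip in the frame of carton between -0.046 and 0.02 m and z of hook_tip in the frame of carton between 0.01 and 0.034 m and x of carton in the frame of station above 0.05 m), for 0.1 s.
2. the hook pulls the carton against the stop bar with at least 3 N for 0.8 s, the stock button held in (contact force between carton and station above 3 N and contact force between hook and carton above 3 N and value of joint stock_button above 0.0045 m), for 0.8 s.
At the end, for the whole second after the job is handed in: Carton level between the rails, square within 0.05 rad, flush on the stop bar (button in 4.2 mm or more, gap under 2 mm); hook released, standing upright on the open counter, blade over 80 mm from the carton's centre, touching neither carton nor station; both at rest (value of joint stock_button above 0.0042 m and x of carton in the frame of station below -0.05 m and angle between the x axis of carton and the x axis of station, either way round below 0.05 rad and angle between carton's own z axis and vertical below 0.05 rad and height (world z) of carton below 0.004 m and height (world z) of hook_grip between 0.027 and 0.037 m and angle between hook_grip's own z axis and vertical below 0.1 rad and contact force between hook and carton below 0.01 N and contact force between hook and station below 0.01 N and contact force between the fingers and hook below 0.01 N and horizontal distance between hook_tip and carton above 0.08 m and linear speed of each of hook, carton below 0.01 m/s).
It fails at once if more than 15 N between the carton and the station (bar, rails, bridge) (contact force between carton and station above 15 N).
It fails at once if gripper or arm touches the carton (contact force between any of the fingers, the arm and carton above 0.5 N).
It fails at once if carton tipped by more than 0.25 rad (angle between carton's own z axis and vertical above 0.25 rad).
It fails at once if a jar on the bridge shifted by more than 15 mm or tipped (distance of any of jar_red, jar_white from where it was at the start of the episode above 0.015 m or angle between any of jar_red, jar_white's own z axis and vertical above 0.25 rad).
It fails at once if the tin or the wrapped bar shifted by more than 20 mm (distance of any of red_tin, bar_packet from where it was at the start of the episode above 0.02 m).
It also fails if it takes over 70 s, if anything falls off the work surface, if the arm or the gripper's body presses on something with over 40 N, if the wrist force passes 120 N, or if a joint passes its speed limit or range.

## Working session

There is one attempt and no reset: what is moved stays moved. The work goes in short steps, Python scripts to look and compute and a tool call to move; the robot and the scene stay as the last step left them, time stands still between calls to the robot, and variables do not carry over. Pictures are saved under pics/ and viewed, at most 10 in all, crops included, and the job is handed in when it is done.

Besides the shell and the picture viewer there is one more tool, called after "Request:" as name(argument=value, ...) on one line, values as JSON. carry_out: Moves the arm, as the interface text tells. Its arguments: {"type":"object","properties":{"moves":{"type":"array","items":{"type":"object","properties":{"tx":{"type":"number","minimum":-1,"maximum":1},"ty":{"type":"number","minimum":-1,"maximum":1},"tz":{"type":"number","minimum":-1,"maximum":1},"twist":{"type":"number","minimum":-1,"maximum":1},"fingers":{"type":"number"}}}}},"required":["moves"]}

```bash
mkdir -p pics; cat > h.py <<'E'
import numpy as np, cv2
from cell import ctrl, eyes, job
def cam(n):
    d=eyes.get_image(n); return d
def fl(d): return d["color"].shape[0]/2/np.tan(np.radians(d["fovy"])/2)
def ray(d,u,v):
    M=np.array(d["world_from_camera"]); f=fl(d)
    r=M[:3,:3]@np.array([(u-d["cx"])/f,-(v-d["cy"])/f,-1]); return M[:3,3],r
def onz(d,u,v,z):
    o,r=ray(d,u,v); return o+r*(z-o[2])/r[2]
def proj(d,p):
    M=np.array(d["world_from_camera"]); c=M[:3,:3].T@(np.array(p)-M[:3,3]); f=fl(d)
    return d["cx"]+f*c[0]/-c[2], d["cy"]-f*c[1]/-c[2]
E
python3 - <<'E'
from h import *
for n in("side","top"):
    d=cam(n); cv2.imwrite(f"pics/{n}0.png",d["color"]); print(n,{k:v for k,v in d.items() if k!="color"})
s=ctrl.read_state();print(s, ctrl.tips_ahead)
E
```

```text
side {'fovy': 42.82375659943513, 'cx': 322.64108211300106, 'cy': 197.12434177132758, 'world_from_camera': array([[ 8.97782250e-01,  1.55458535e-01, -4.12091828e-01,
        -7.69984570e+01],
       [-4.40130692e-01,  3.51696603e-01, -8.26192758e-01,
        -1.29958205e+03],
       [ 1.64925799e-02,  9.23115455e-01,  3.84169040e-01,
         6.75131450e+02],
       [ 0.00000000e+00,  0.00000000e+00,  0.00000000e+00,
         1.00000000e+00]])}
top {'fovy': 52.25493991737233, 'cx': 319.07725907774955, 'cy': 202.1463749921995, 'world_from_camera': array([[-2.26415661e-03,  9.88331167e-01, -1.52303573e-01,
         3.20077304e+02],
       [-9.99994361e-01, -2.61551251e-03, -2.10663931e-03,
        -8.36230529e+01],
       [-2.48040919e-03,  1.52297944e-01,  9.88331515e-01,
         1.50369330e+03],
       [ 0.00000000e+00,  0.00000000e+00,  0.00000000e+00,
         1.00000000e+00]])}
{'clock': 0.1, 'qpos': array([ 1.04019493,  0.62926093,  0.03846768,  1.51826226, -0.02701074,
        0.9962914 , -0.01998746]), 'qd': array([ 0.00146272, -0.00430307, -0.00057045, -0.00310156,  0.00114123,
       -0.00070673,  0.00107948]), 'tau': array([ 2.55345578e-03, -5.64536119e+01,  1.23028189e+00, -1.93976837e+01,
        1.12872306e-02,  5.35989529e-03, -1.21603881e-05]), 'eef_pos': array([ 291.13765305, -580.55349884,  241.47855415]), 'tool_rot': array([-3.13988943e+00,  2.18245912e-05,  4.64789689e-01]), 'force': array([0.32790596, 0.75053975, 0.28966328]), 'torque': array([-0.04196997,  0.07711163, -0.01056109]), 'gripper_force': 0.0, 'width': 85.43763100550197} 11.0
```

View pics/top0.png

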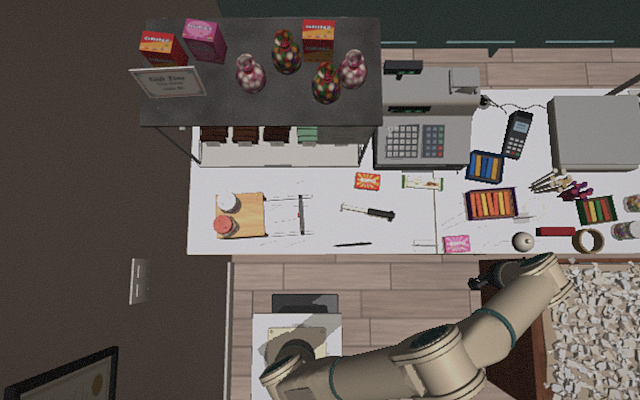

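View pics/side0.png

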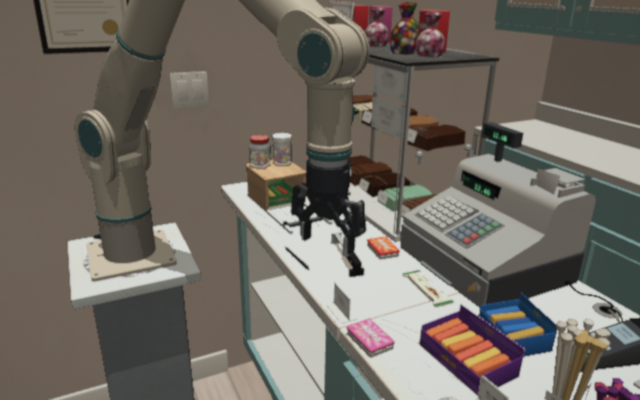

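The top view shows the bridge at (240,214), with rails running right to x≈313 and the stop bar at about (301,214). The hook handle is at (381,213) with its blade end at (342,207). The tin is at (367,181) and the packet at (422,182). In the side view the gripper hides the hook.

```bash
python3 - <<'E'
from h import *
d=cam("top"); im=d["color"]
c=cv2.resize(im[165:255,205:405],None,fx=4,fy=4,interpolation=cv2.INTER_CUBIC); cv2.imwrite("pics/c1.png",c)
g=cv2.cvtColor(im,cv2.COLOR_BGR2GRAY)
# dark handle
m=np.zeros_like(g); m[195:230,335:402]=(g[195:230,335:402]<70)*255
ys,xs=np.nonzero(m); 
r=cv2.minAreaRect(np.c_[xs,ys].astype(np.float32)); print(r,len(xs))
print([onz(d,*p,44).round(1) for p in cv2.boxPoints(r)])
for nm,u,v,z in [("bladeend",342,206,30),("handle",381,213,44),("railtip1",313,195,12),("railtip2",311,234,12),("br",264,194,118),("br",264,235,118)]:
    print(nm,onz(d,u,v,z).round(1))
E
```

```text
((380.3963317871094, 214.4329071044922), (26.945295333862305, 9.386679649353027), 6.34019136428833) 169
[array([ 488.2, -251.1,   44. ]), array([ 522.1, -255.5,   44. ]), array([ 511. , -351.9,   44. ]), array([ 477.2, -347.1,   44. ])]
bladeend [ 532.7 -164.1   30. ]
handle [ 504.8 -303.7   44. ]
railtip1 [576.8 -57.9  12. ]
railtip2 [432.1 -50.6  12. ]
br [562.6 109.3 118. ]
br [421.2 106.7 118. ]
```

View pics/c1.png

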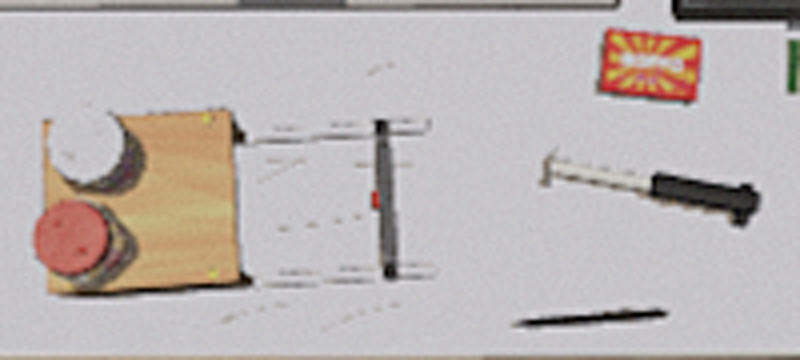

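The crop (4x, offset (205,165)) gives these positions:
- Roof corners: (44,120), (233,110), (241,283) and (48,293).
- Bar: from (381,127) to (390,272), with the red button at (376,200).
- Rail tips: (430,127) and (434,271).
- Hook: blade at (547,168), handle running from (652,184) to about (752,201).

```bash
python3 - <<'E'
from h import *
d=cam("top")
P=lambda x,y,z:onz(d,205+x/4,165+y/4,z)
tl,tr,br,bl=[P(x,y,118) for x,y in[(44,120),(233,110),(241,283),(48,293)]]
print("roof sizes",np.linalg.norm(tl-tr),np.linalg.norm(tr-br),np.linalg.norm(bl-br))
q=np.array([tl,tr,br,bl])[:,:2]
c=q.mean(0)
ex=(tl-tr+bl-br)[:2]; ey=(br-tr)[:2]  # station y: x into bridge(+Y world), y = left of it = -X world = image down
a1=np.arctan2(ex[1],ex[0]); a2=np.arctan2(ey[1],ey[0])-np.pi/2
k1,k2=P(381,127,23)[:2],P(390,272,23)[:2]; a3=np.arctan2(*(k2-k1)[::-1])-np.pi/2
r1,r2=P(430,127,12)[:2],P(434,271,12)[:2]; a4=np.arctan2(*(r2-r1)[::-1])-np.pi/2
print("yaw",np.unwrap([a1,a2,a3,a4])%(2*np.pi),"roof c",c, "knobs",k1,k2,"rails",r1,r2)
yaw=a1*.5+(a2%(2*np.pi))*.5 ; u=np.array([np.cos(yaw),np.sin(yaw)]); 
o=c-80*u; print("yaw",yaw,"origin",o)
S=lambda p:(np.dot(p-o,u),np.dot(p-o,[-u[1],u[0]]))
for n,p in[("k1",k1),("k2",k2),("r1",r1),("r2",r2),("btn",P(376,200,8)[:2]),("barface1",P(377,145,14)[:2]),("barface2",P(385,255,14)[:2]),("fr1",tr[:2]),("fr2",br[:2])]: print(n,np.round(S(p),1))
b=P(547,168,31)[:2]; h1=P(652,184,44)[:2]; h2=P(750,201,44)[:2]
print("hook",b,h1,h2,"len",np.linalg.norm(h1-b),np.linalg.norm(h2-h1),"yaw",np.arctan2(*(b-h2)[::-1]),np.arctan2(*(b-h1)[::-1]), "grip from blade",b-140*(b-h2)/np.linalg.norm(b-h2),(h1+h2)/2)
E
```

```text
roof sizes 163.11651202906086 149.50732146646723 163.8757318795924
yaw [1.62096122 1.63484437 1.6366845  1.59837861] roof c [489.12000904 188.84359118] knobs [568.54276868 -11.18804168] [435.02457403 -19.99806428] rails [570.26681639 -56.09295036] [436.69458841 -59.77811191]
yaw 1.6279027967259565 origin [493.68604394 108.97400169]
k1 [-124.2  -67.9]
k2 [-125.4   65.9]
r1 [-169.2  -67. ]
r2 [-165.2   66.5]
btn [-115.5   -2.4]
barface1 [-119.3  -52.8]
barface2 [-121.3   49.4]
fr1 [ -1.2 -74.2]
fr2 [-2.3 75.3]
hook [ 528.89225372 -163.13419682] [ 512.22217552 -256.99690982] [ 496.55409977 -344.91753457] len 95.33152888074528 89.30579406973044 yaw 1.3947441014195152 1.395028414369664 grip from blade [ 504.37206638 -300.97018781] [ 504.38813764 -300.95722219]
```

Request:
carry_out(moves=[{"twist":-0.059,"fingers":1},{"twist":-0.059,"fingers":1},{"twist":-0.059,"fingers":1},{"twist":-0.059,"fingers":1},{"twist":-0.059,"fingers":1},{"tx":0.174,"ty":0.089,"fingers":1},{"tx":0.174,"ty":0.089,"fingers":1},{"tx":0.174,"ty":0.089,"fingers":1},{"tx":0.174,"ty":0.089,"fingers":1},{"tx":0.174,"ty":0.089,"fingers":1},{"tx":0.174,"ty":0.089,"fingers":1},{"fingers":1}])

```text
validation failed for argument at $.mo...
```

Request:
carry_out(moves=[{"tx":0,"ty":0,"tz":0,"twist":-0.059,"fingers":1},{"tx":0,"ty":0,"tz":0,"twist":-0.059,"fingers":1},{"tx":0,"ty":0,"tz":0,"twist":-0.059,"fingers":1},{"tx":0,"ty":0,"tz":0,"twist":-0.059,"fingers":1},{"tx":0,"ty":0,"tz":0,"twist":-0.059,"fingers":1}])

```text
clock: 0.82
eef_pos: [291.3, -580.9, 242.1]
tool_rot: [-3.141, -0.0, 1.398]
force: [-0.3, 0.6, 0.3]
width: 85.6
gripper_force: 0.0
```

Request:
carry_out(moves=[{"tx":0.174,"ty":0.089,"tz":0,"twist":0,"fingers":1},{"tx":0.174,"ty":0.089,"tz":0,"twist":0,"fingers":1},{"tx":0.174,"ty":0.089,"tz":0,"twist":0,"fingers":1},{"tx":0.174,"ty":0.089,"tz":0,"twist":0,"fingers":1},{"tx":0.174,"ty":0.089,"tz":0,"twist":0,"fingers":1},{"tx":0.174,"ty":0.089,"tz":0,"twist":0,"fingers":1},{"tx":0,"ty":0,"tz":0.2,"twist":0,"fingers":1},{"tx":0,"ty":0,"tz":0.2,"twist":0,"fingers":1},{"tx":0,"ty":0,"tz":0,"twist":0,"fingers":1}])

```text
clock: 1.95
eef_pos: [501.4, -299.6, 118.2]
tool_rot: [-3.132, -0.003, 1.392]
force: [-0.9, -0.3, 0.6]
width: 85.5
gripper_force: 0.0
```

Request:
carry_out(moves=[{"tx":-0.003,"ty":0.007,"tz":0.16,"twist":0,"fingers":1},{"tx":0,"ty":0,"tz":0.16,"twist":0,"fingers":1},{"tx":0,"ty":0,"tz":0,"twist":0,"fingers":1},{"tx":0,"ty":0,"tz":0,"twist":0,"fingers":1}])

```text
clock: 2.45
eef_pos: [508.7, -303.8, 29.2]
tool_rot: [3.137, 0.001, 1.391]
force: [0.9, 0.3, 0.2]
width: 85.4
gripper_force: 0.0
```

```bash
python3 - <<'E'
from h import *
s=ctrl.read_state(); print(s["eef_pos"],s["force"])
d=cam("side"); c=d["color"][120:280,200:400]; cv2.imwrite("pics/s1.png",cv2.resize(c,None,fx=3.75,fy=3.75,interpolation=cv2.INTER_CUBIC))
E
```

```text
[ 508.67260304 -303.80171309   29.20210255] [0.85305754 0.27788038 0.22920959]
```

View pics/s1.png

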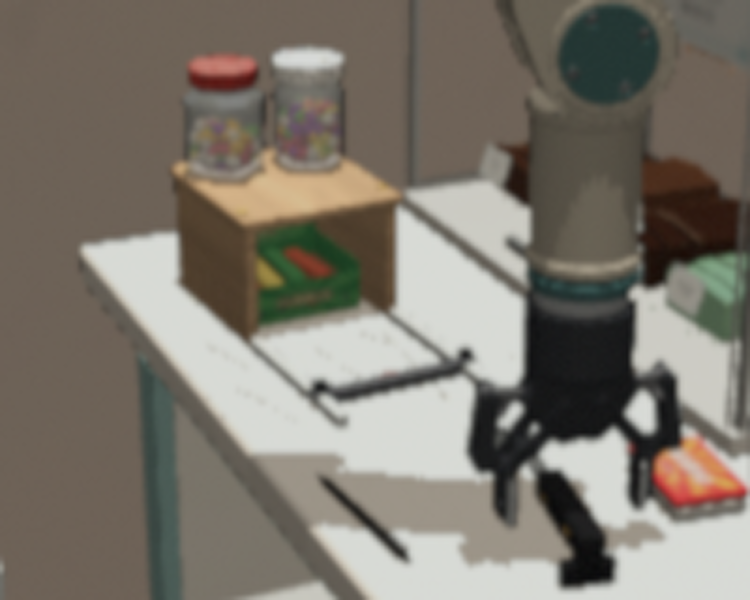

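The side crop (3.75x, offset (200,120)) shows the open jaws straddling the handle. The carton's front wall sits under the bridge, with its top edge from about (262,290) to (358,268) and its bottom right corner near (360,304).

```bash
cat >> h.py <<'E'
YAW=1.628; O=np.array([493.7,109.0]); U=np.array([np.cos(YAW),np.sin(YAW)]); V=np.array([-U[1],U[0]])
def S(p): p=np.array(p)[:2]; return np.array([(p-O)@U,(p-O)@V]).round(1)
def hooktip(s,g=0):  # nominal tip from tcp
    p=s["eef_pos"]; y=s["tool_rot"][2]; return S(p[:2]+140*np.array([np.cos(y),np.sin(y)]))
E
python3 - <<'E'
from h import *
d=cam("side"); Q=lambda x,y,z:S(onz(d,200+x/3.75,120+y/3.75,z))
print("botR",Q(360,304,0),"topL",Q(262,290,37),"topR",Q(358,268,37),"botL",Q(258,322,0))
print("bar knobs",Q(320,385,23),Q(464,354,23),"bridge front bottom",Q(250,335,0),Q(396,308,0), "roof front",Q(246,224,118),Q(401,200,118))
s=ctrl.read_state();print(s["eef_pos"],s["force"])
E
```

```text
botR [ 45.4 -58.6] topL [33.8 41.6] topR [ 41.6 -54.9] botL [50.1 39.1]
bar knobs [-134.6   66.8] [-135.6  -63.3] bridge front bottom [27.6 56.6] [ 22.5 -83.2] roof front [-9.9 73.3] [-16.2 -67.3]
[ 508.75302433 -303.85122691   29.409715  ] [ 1.01751562 -0.08623172  0.1703571 ]
```

Request:
carry_out(moves=[{"tx":0,"ty":0,"tz":0.006,"twist":0,"fingers":0.6},{"tx":0,"ty":0,"tz":0,"twist":0,"fingers":0},{"tx":0,"ty":0,"tz":0,"twist":0,"fingers":0},{"tx":0,"ty":0,"tz":0,"twist":0,"fingers":0},{"tx":0,"ty":0,"tz":0,"twist":0,"fingers":0},{"tx":0,"ty":0,"tz":0,"twist":0,"fingers":0}])

```text
clock: 3.3
eef_pos: [507.0, -302.8, 24.8]
tool_rot: [3.141, 0.0, 1.392]
force: [-0.4, 0.9, 4.1]
width: 21.1
gripper_force: 59.6
```

Request:
carry_out(moves=[{"tx":0,"ty":0,"tz":-0.087,"twist":0,"fingers":0},{"tx":0,"ty":0,"tz":-0.087,"twist":0,"fingers":0},{"tx":0,"ty":0,"tz":0,"twist":-0.0375,"fingers":0},{"tx":0,"ty":0,"tz":0,"twist":-0.0375,"fingers":0},{"tx":0.134,"ty":0.006,"tz":0,"twist":0,"fingers":0},{"tx":0.134,"ty":0.006,"tz":0,"twist":0,"fingers":0},{"tx":0.134,"ty":0.006,"tz":0,"twist":0,"fingers":0},{"tx":0.134,"ty":0.006,"tz":0,"twist":0,"fingers":0},{"tx":0.134,"ty":0.006,"tz":0,"twist":0,"fingers":0},{"tx":0.134,"ty":0.006,"tz":0,"twist":0,"fingers":0},{"tx":0,"ty":0,"tz":0,"twist":0,"fingers":0},{"tx":0,"ty":0,"tz":0,"twist":0,"fingers":0}])

```text
clock: 4.8
eef_pos: [503.6, -61.7, 76.4]
tool_rot: [-3.141, 0.001, 1.627]
force: [0.4, 0.1, -1.3]
width: 21.4
gripper_force: 58.9
```

```bash
python3 - <<'E'
from h import *
s=ctrl.read_state(); print(s["eef_pos"],s["tool_rot"],s["force"],s["width"],hooktip(s))
d=cam("side"); a=d["color"][130:290,200:400]
cv2.imwrite("pics/s2.png",cv2.resize(a,None,fx=3.75,fy=3.75,interpolation=cv2.INTER_CUBIC))
E
```

```text
[503.61288218 -61.73137837  76.36962626] [-3.14063689e+00  5.19775234e-04  1.62732866e+00] [ 0.39598803  0.10385086 -1.25040216] 21.432644542895112 [-31.   -0.2]
```

View pics/s2.png

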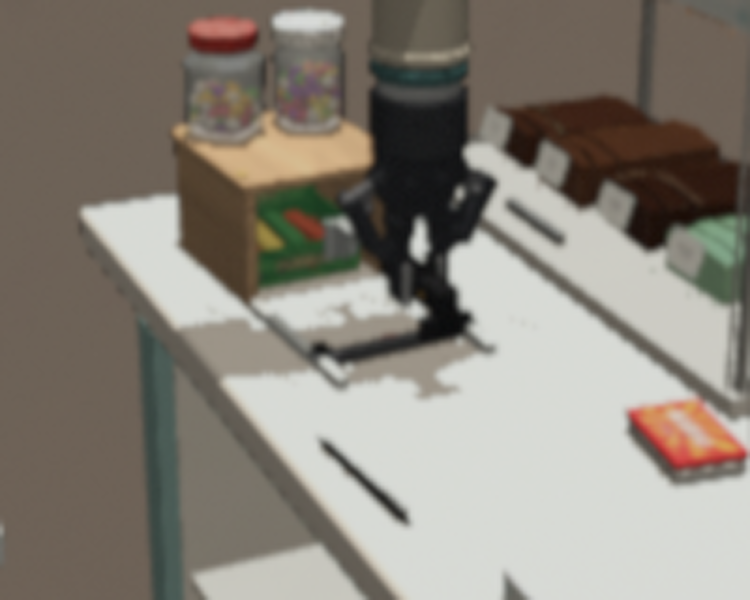

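The side crop shows the hook held level, its blade at about (340,240) in front of the bridge opening. I'll insert it at this height.

Request:
carry_out(moves=[{"tx":0.09,"ty":0,"tz":0,"twist":0,"fingers":0},{"tx":0.09,"ty":0,"tz":0,"twist":0,"fingers":0},{"tx":0.09,"ty":0,"tz":0,"twist":0,"fingers":0},{"tx":0.09,"ty":0,"tz":0,"twist":0,"fingers":0},{"tx":0,"ty":0,"tz":0,"twist":0,"fingers":0},{"tx":0,"ty":0,"tz":0,"twist":0,"fingers":0}])

```text
clock: 5.6
eef_pos: [497.9, 44.7, 76.6]
tool_rot: [-3.141, 0.001, 1.625]
force: [0.8, -0.3, -2.2]
width: 21.2
gripper_force: 58.8
```

```bash
python3 - <<'E'
from h import *
s=ctrl.read_state(); print(s["eef_pos"],s["tool_rot"],s["force"],s["width"],hooktip(s))
d=cam("side"); a=d["color"][165:225,240:320]
cv2.imwrite("pics/s3.png",cv2.resize(a,None,fx=9,fy=9,interpolation=cv2.INTER_CUBIC))
for p in [(77,-15,52),(77,15,52),(77,15,86),(50,-55,37),(50,55,37),(50,-55,0)]:
    w=O+p[0]*U+p[1]*V; u,v=proj(d,[*w,p[2]]); print(p,round((u-240)*9),round((v-165)*9))
E
```

```text
[497.92834408  44.65366479  76.59278348] [-3.14120158e+00  1.18733597e-03  1.62497293e+00] [ 0.78615116 -0.33048141 -2.2022745 ] 21.211428741905095 [75.5 -1. ]
(77, -15, 52) 360 187
(77, 15, 52) 286 201
(77, 15, 86) 284 114
(50, -55, 37) 489 231
(50, 55, 37) 216 282
(50, -55, 0) 490 322
```

View pics/s3.png

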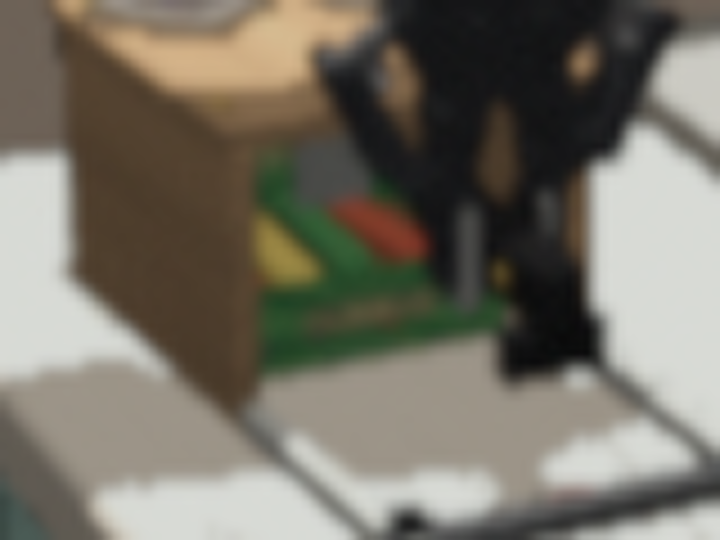

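The 9x crop (offset (240,165)) shows the blade inside the carton's footprint, its lower edge from about (298,205) to (365,200), where I predicted it. The front wall's bottom edge at about (265,372) puts that wall near station x≈45–50. Next I'll lower the blade.

Request:
carry_out(moves=[{"tx":0,"ty":0,"tz":0.032,"twist":0,"fingers":0},{"tx":0,"ty":0,"tz":0.032,"twist":0,"fingers":0},{"tx":0,"ty":0,"tz":0.032,"twist":0,"fingers":0},{"tx":0,"ty":0,"tz":0,"twist":0,"fingers":0},{"tx":0,"ty":0,"tz":0,"twist":0,"fingers":0}])

```text
clock: 6.28
eef_pos: [497.9, 46.7, 47.8]
tool_rot: [-3.141, -0.0, 1.627]
force: [-0.0, -0.0, -2.1]
width: 20.9
gripper_force: 58.9
```

Request:
carry_out(moves=[{"tx":-0.03,"ty":0,"tz":0,"twist":0,"fingers":0},{"tx":-0.03,"ty":0,"tz":0,"twist":0,"fingers":0},{"tx":-0.02,"ty":0,"tz":0,"twist":0,"fingers":0},{"tx":-0.02,"ty":0,"tz":0,"twist":0,"fingers":0},{"tx":-0.02,"ty":0,"tz":0,"twist":0,"fingers":0},{"tx":-0.02,"ty":0,"tz":0,"twist":0,"fingers":0},{"tx":0,"ty":0,"tz":0,"twist":0,"fingers":0}])

```text
clock: 7.15
eef_pos: [500.2, 3.9, 47.9]
tool_rot: [-3.141, 0.0, 1.626]
force: [0.2, -0.5, -1.2]
width: 21.3
gripper_force: 58.8
```

Request:
carry_out(moves=[{"tx":-0.03,"ty":0,"tz":0,"twist":0,"fingers":0},{"tx":-0.03,"ty":0,"tz":0,"twist":0,"fingers":0},{"tx":-0.03,"ty":0,"tz":0,"twist":0,"fingers":0},{"tx":-0.03,"ty":0,"tz":0,"twist":0,"fingers":0},{"tx":-0.03,"ty":0,"tz":0,"twist":0,"fingers":0},{"tx":-0.03,"ty":0,"tz":0,"twist":0,"fingers":0}])

```text
clock: 7.9
eef_pos: [503.3, -50.0, 47.9]
tool_rot: [3.142, 0.0, 1.627]
force: [-0.4, 1.2, -2.0]
width: 21.2
gripper_force: 58.8
```

```bash
python3 - <<'E'
from h import *
s=ctrl.read_state(); print(s["eef_pos"],s["force"],s["width"],hooktip(s))
for n,(r,c) in dict(side=((150,230),(230,350)),top=((185,245),(225,345))).items():
    d=cam(n); a=d["color"][r[0]:r[1],c[0]:c[1]]
    cv2.imwrite(f"pics/p_{n}.png",cv2.resize(a,(600,400 if n=="side" else 300),interpolation=cv2.INTER_CUBIC))
a=np.vstack([cv2.imread("pics/p_side.png")[:300],cv2.imread("pics/p_top.png")]);cv2.imwrite("pics/p5.png",a)
E
```

```text
[503.2908716  -49.96718484  47.93446609] [-0.4464351   1.21975701 -1.97076497] 21.221997533696907 [-19.3  -0.6]
```

View pics/p5.png

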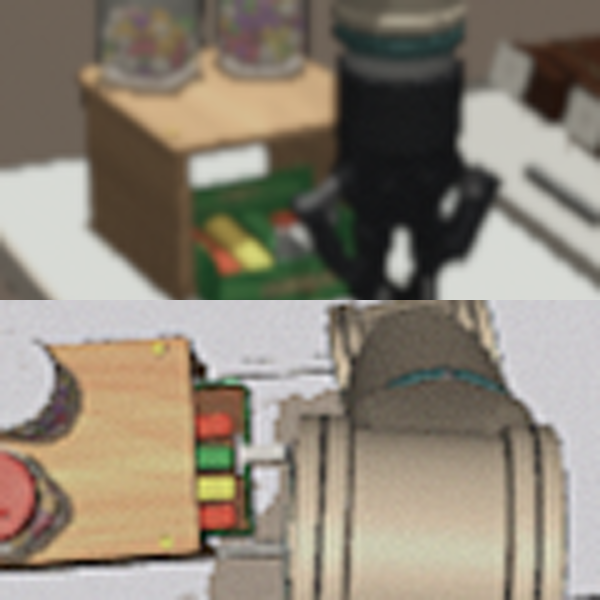

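The carton is following: its front wall is now out past the roof edge and it looks square in the top view.

Request:
carry_out(moves=[{"tx":-0.03,"ty":0,"tz":0,"twist":0,"fingers":0},{"tx":-0.03,"ty":0,"tz":0,"twist":0,"fingers":0},{"tx":-0.03,"ty":0,"tz":0,"twist":0,"fingers":0},{"tx":-0.03,"ty":0,"tz":0,"twist":0,"fingers":0},{"tx":-0.03,"ty":0,"tz":0,"twist":0,"fingers":0},{"tx":-0.03,"ty":0,"tz":0,"twist":0,"fingers":0},{"tx":-0.03,"ty":0,"tz":0,"twist":0,"fingers":0},{"tx":-0.02,"ty":0,"tz":0,"twist":0,"fingers":0},{"tx":-0.01,"ty":0,"tz":0,"twist":0,"fingers":0},{"tx":-0.01,"ty":0,"tz":0,"twist":0,"fingers":0},{"tx":0,"ty":0,"tz":0,"twist":0,"fingers":0}])

```text
clock: 9.38
eef_pos: [507.5, -124.5, 47.9]
tool_rot: [3.142, 0.0, 1.627]
force: [1.5, 0.4, -1.2]
width: 21.3
gripper_force: 58.8
```

Request:
carry_out(moves=[{"tx":-0.007,"ty":0,"tz":0,"twist":0,"fingers":0},{"tx":-0.007,"ty":0,"tz":0,"twist":0,"fingers":0},{"tx":-0.007,"ty":0,"tz":0,"twist":0,"fingers":0},{"tx":-0.007,"ty":0,"tz":0,"twist":0,"fingers":0},{"tx":-0.007,"ty":0,"tz":0,"twist":0,"fingers":0},{"tx":-0.007,"ty":0,"tz":0,"twist":0,"fingers":0}])

```text
clock: 10.12
eef_pos: [508.2, -136.9, 47.9]
tool_rot: [3.142, -0.0, 1.627]
force: [-0.1, 0.3, -1.7]
width: 21.3
gripper_force: 58.8
```

Request:
carry_out(moves=[{"tx":-0.003,"ty":0,"tz":0,"twist":0,"fingers":0},{"tx":-0.003,"ty":0,"tz":0,"twist":0,"fingers":0},{"tx":-0.003,"ty":0,"tz":0,"twist":0,"fingers":0}])

```text
clock: 10.5
eef_pos: [508.4, -139.4, 47.9]
tool_rot: [3.142, -0.0, 1.627]
force: [0.3, 1.6, -1.1]
width: 21.3
gripper_force: 58.8
```

Request:
carry_out(moves=[{"tx":-0.003,"ty":0,"tz":0,"twist":0,"fingers":0},{"tx":-0.003,"ty":0,"tz":0,"twist":0,"fingers":0},{"tx":-0.003,"ty":0,"tz":0,"twist":0,"fingers":0}])

```text
clock: 10.88
eef_pos: [508.6, -141.6, 47.9]
tool_rot: [3.141, -0.001, 1.628]
force: [0.1, 3.3, -2.4]
width: 21.3
gripper_force: 58.8
```

Request:
carry_out(moves=[{"tx":-0.003,"ty":0,"tz":0,"twist":0,"fingers":0},{"tx":-0.003,"ty":0,"tz":0,"twist":0,"fingers":0}])

```text
clock: 11.12
eef_pos: [508.7, -141.9, 47.7]
tool_rot: [3.141, -0.002, 1.629]
force: [0.8, 7.6, -3.5]
width: 21.1
gripper_force: 58.7
```

Request:
carry_out(moves=[{"tx":-0.003,"ty":0,"tz":0,"twist":0,"fingers":0}])

```text
clock: 11.25
eef_pos: [508.8, -142.1, 47.6]
tool_rot: [3.141, -0.003, 1.629]
force: [-0.5, 9.0, -3.6]
width: 21.3
gripper_force: 58.7
```

Request:
carry_out(moves=[{"tx":0,"ty":0,"tz":0,"twist":0,"fingers":0},{"tx":0,"ty":0,"tz":0,"twist":0,"fingers":0}])

```text
clock: 11.5
eef_pos: [508.8, -142.0, 47.6]
tool_rot: [3.142, -0.003, 1.629]
force: [0.4, 8.8, -3.4]
width: 21.0
gripper_force: 58.7
```

```bash
python3 - <<'E'
from h import *
f=[]
for n,(r,c) in dict(side=((180,240),(240,360)),top=((185,245),(225,345))).items():
    d=cam(n); a=d["color"][r[0]:r[1],c[0]:c[1]]; f.append(cv2.resize(a,(600,300),interpolation=cv2.INTER_CUBIC))
cv2.imwrite("pics/p6.png",np.vstack(f))
s=ctrl.read_state(); print(s["eef_pos"],s["force"],hooktip(s))
E
```

```text
[ 508.81299582 -141.96521364   47.62781872] [ 0.87270792  8.13916292 -3.51619032] [-111.4   -0.5]
```

View pics/p6.png

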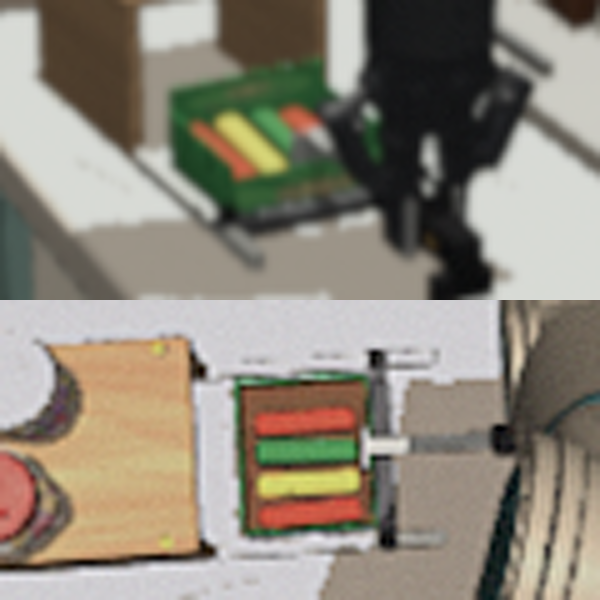

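The carton sits flush against the bar between the rails, with its edges parallel to the bar in the top view. I'll hold the pull.

Request:
carry_out(moves=[{"tx":0,"ty":0,"tz":0,"twist":0,"fingers":0},{"tx":0,"ty":0,"tz":0,"twist":0,"fingers":0},{"tx":0,"ty":0,"tz":0,"twist":0,"fingers":0},{"tx":0,"ty":0,"tz":0,"twist":0,"fingers":0},{"tx":0,"ty":0,"tz":0,"twist":0,"fingers":0},{"tx":0,"ty":0,"tz":0,"twist":0,"fingers":0},{"tx":0,"ty":0,"tz":0,"twist":0,"fingers":0},{"tx":0,"ty":0,"tz":0,"twist":0,"fingers":0}])

```text
clock: 12.6
eef_pos: [508.8, -141.9, 47.6]
tool_rot: [3.142, -0.003, 1.629]
force: [0.5, 7.7, -3.4]
width: 21.1
gripper_force: 58.7
```

Request:
carry_out(moves=[{"tx":0.003,"ty":0,"tz":0,"twist":0,"fingers":0},{"tx":0.003,"ty":0,"tz":0,"twist":0,"fingers":0},{"tx":0.003,"ty":0,"tz":0,"twist":0,"fingers":0},{"tx":0,"ty":0,"tz":0,"twist":0,"fingers":0}])

```text
clock: 13.1
eef_pos: [508.6, -141.6, 47.9]
tool_rot: [3.142, -0.001, 1.628]
force: [-0.3, 4.3, -2.9]
width: 21.0
gripper_force: 58.7
```

Request:
carry_out(moves=[{"tx":0.005,"ty":0,"tz":0,"twist":0,"fingers":0},{"tx":0.005,"ty":0,"tz":0,"twist":0,"fingers":0},{"tx":0.01,"ty":0,"tz":0,"twist":0,"fingers":0},{"tx":0.01,"ty":0,"tz":0,"twist":0,"fingers":0},{"tx":0,"ty":0,"tz":0,"twist":0,"fingers":0}])

```text
clock: 13.72
eef_pos: [508.1, -132.9, 48.0]
tool_rot: [3.142, -0.0, 1.628]
force: [0.4, -0.4, -2.0]
width: 20.7
gripper_force: 58.8
```

Request:
carry_out(moves=[{"tx":0,"ty":0,"tz":-0.05,"twist":0,"fingers":0},{"tx":0,"ty":0,"tz":-0.08,"twist":0,"fingers":0},{"tx":0,"ty":0,"tz":-0.08,"twist":0,"fingers":0},{"tx":0,"ty":0,"tz":0,"twist":0,"fingers":0},{"tx":-0.14,"ty":0,"tz":0,"twist":0,"fingers":0},{"tx":-0.14,"ty":0,"tz":0,"twist":0,"fingers":0},{"tx":-0.14,"ty":0,"tz":0,"twist":0,"fingers":0},{"tx":-0.14,"ty":0,"tz":0,"twist":0,"fingers":0},{"tx":0,"ty":0,"tz":0,"twist":0,"fingers":0},{"tx":0,"ty":0,"tz":0.14,"twist":0,"fingers":0},{"tx":0,"ty":0,"tz":0.1,"twist":0,"fingers":0},{"tx":0,"ty":0,"tz":0,"twist":0,"fingers":0}])

```text
clock: 15.22
eef_pos: [515.4, -298.7, 36.4]
tool_rot: [-3.136, -0.004, 1.628]
force: [-0.4, 0.9, 0.3]
width: 21.0
gripper_force: 58.9
```

Request:
carry_out(moves=[{"tx":0,"ty":0,"tz":0,"twist":0,"fingers":0},{"tx":0,"ty":0,"tz":0.02,"twist":0,"fingers":0},{"tx":0,"ty":0,"tz":0.016,"twist":0,"fingers":0},{"tx":0,"ty":0,"tz":0,"twist":0,"fingers":0},{"tx":0,"ty":0,"tz":0,"twist":0,"fingers":0}])

```text
clock: 15.85
eef_pos: [517.6, -300.9, 28.3]
tool_rot: [3.141, 0.0, 1.627]
force: [-0.3, 0.5, -1.2]
width: 21.1
gripper_force: 58.9
```

Request:
carry_out(moves=[{"tx":0,"ty":0,"tz":0.006,"twist":0,"fingers":0},{"tx":0,"ty":0,"tz":0,"twist":0,"fingers":0}])

```text
clock: 16.1
eef_pos: [517.4, -300.9, 26.2]
tool_rot: [-3.141, -0.0, 1.627]
force: [-0.7, -0.5, -1.6]
width: 21.2
gripper_force: 58.9
```

Request:
carry_out(moves=[{"tx":0,"ty":0,"tz":0.003,"twist":0,"fingers":0},{"tx":0,"ty":0,"tz":0.002,"twist":0,"fingers":0},{"tx":0,"ty":0,"tz":0,"twist":0,"fingers":0}])

```text
clock: 16.48
eef_pos: [517.5, -300.9, 24.8]
tool_rot: [3.142, 0.0, 1.627]
force: [-0.2, 0.4, -1.3]
width: 20.8
gripper_force: 59.1
```

Request:
carry_out(moves=[{"tx":0,"ty":0,"tz":0.002,"twist":0,"fingers":0},{"tx":0,"ty":0,"tz":0,"twist":0,"fingers":0},{"tx":0,"ty":0,"tz":0,"twist":0,"fingers":0.4},{"tx":0,"ty":0,"tz":0,"twist":0,"fingers":0.7},{"tx":0,"ty":0,"tz":0,"twist":0,"fingers":1},{"tx":0,"ty":0,"tz":0,"twist":0,"fingers":1},{"tx":0,"ty":0,"tz":0,"twist":0,"fingers":1},{"tx":0,"ty":0,"tz":-0.1,"twist":0,"fingers":1},{"tx":0,"ty":0,"tz":-0.15,"twist":0,"fingers":1},{"tx":0,"ty":0,"tz":-0.15,"twist":0,"fingers":1},{"tx":-0.15,"ty":0,"tz":-0.1,"twist":0,"fingers":1},{"tx":-0.15,"ty":0,"tz":0,"twist":0,"fingers":1}])

```text
clock: 17.98
eef_pos: [524.6, -392.4, 177.9]
tool_rot: [3.136, 0.004, 1.629]
force: [0.5, 0.6, 0.2]
width: 85.3
gripper_force: 0.0
```

Request:
carry_out(moves=[{"tx":-0.15,"ty":0,"tz":0,"twist":0,"fingers":1},{"tx":-0.15,"ty":0,"tz":0,"twist":0,"fingers":1},{"tx":0,"ty":0,"tz":0,"twist":0,"fingers":1},{"tx":0,"ty":0,"tz":0,"twist":0,"fingers":1}])

```text
clock: 18.48
eef_pos: [527.6, -479.6, 173.8]
tool_rot: [-3.141, -0.002, 1.627]
force: [-0.1, 1.2, 0.8]
width: 85.4
gripper_force: 0.0
```

```bash
python3 - <<'E'
from h import *
s=ctrl.read_state(); print(s["eef_pos"],s["width"])
f=[]
for n,(r,c) in dict(side=((165,275),(230,400)),top=((165,255),(210,410))).items():
    d=cam(n); a=d["color"][r[0]:r[1],c[0]:c[1]]; f.append(cv2.resize(a,(600,300),interpolation=cv2.INTER_CUBIC))
cv2.imwrite("pics/p7.png",np.vstack(f))
E
```

```text
[ 527.6109405  -479.56701762  173.76036247] 85.41308797181668
```

View pics/p7.png

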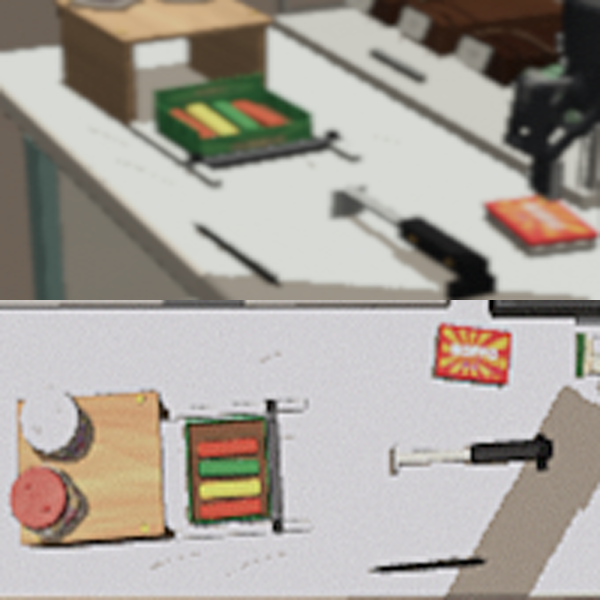

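The hook stands upright on the open counter, the carton is flush on the bar and square, and the tin and jars have not moved.

```bash
python3 -c "
from cell import job; print(job.finish_job())"
```

```text
the job is handed in; nothing more can be done
None
```

I handed the job in at about 18.5 s of the 70 s allowed; no verdict came back. The carton was pulled against the stop bar and held for over a second at about 8–9 N on the wrist sensor. The final pictures show it flush and square, with the hook standing clear on the counter and the tin and jars unmoved. I never read the button directly.

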